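# Unlock the parts chest's folding lid stay and shut the lid

## Task

The grey parts chest is propped open by the folding stay on its right side. Lift the stay's knee by its rubber-sleeved pin until it is well past the straight position and stays folded upwards, then push the lid down slowly and press it home on the rubber buffer inside the front wall, with about 15 N held for a moment and never more than 20 N, so that it stays bearing on the rubber. Let go, and leave the glass and the small carton behind the chest where they stand.

Things in the scene. Friction and masses are not known exactly. Their poses are not given: they have to be found in the camera images.
- chest: Open grey sheet-steel chest, fixed to the bench, 220 (x) by 220 (y) mm, rim 100 mm high. Origin at the centre of its underside; its x points from the front to the hinge side, y to its left; the stay is outside its right (-y) wall.
- knee_pin (a point): Grip point: middle of the level rubber-sleeved pin that sticks out sideways (along the chest's -y) from the knee of the folding stay, 58 mm outside the right wall. Sleeve 14 mm thick, 56 mm long, centred on this point. Moves with the knee: on a circle of 94 mm about stay_pivot, as built about 29 degrees above level from it (locked, sagging 8 mm below the straight line), and rises up and forward as the stay unlocks.
- stay_pivot (a point): Point on the axis (along the chest's y) of the stay's lower pivot on the chest's right side, in the same plane y as knee_pin. Two links of 94 mm each run from here to the knee and on to the lid. The parts turn in plain pivots.
- stay_knee (a joint): Fold of the stay's knee in rad: 0 locked (sagging on its stop), 0.17 straight, larger when folded upwards past centre. Light friction (about 3 N at the pin) keeps it where it is left; lift it some 30 mm along its circle, to about 0.6, so that the lid then moves easily. With the lid shut it reads about 1.5.
- lid (a joint): Lid angle in rad: 0 propped open (70 degrees above level), grows as it shuts; 1.22 would be flat on the rim. The stiff hinge holds the lid wherever it is left; moving it takes about 2 to 10 N at lid_press (most at the top) once the stay is unlocked. While the stay is locked it does not give.
- lid_press (a point): Middle of the lid's flat outer face (the face turned to the back when open), 170 mm from the hinge axis; the place to push. The lid is a 4 mm sheet, 230 mm wide, 222 mm from hinge to front edge; the point's x runs from front edge to hinge and its z stands out of the outer face.
- lid_hinge (a point): Middle of the lid's hinge axis, at rim height at the back of the chest; the axis runs along the chest's y.
- buffer_cap (a joint): Compression (m) of the rubber buffer's 24 mm cap, 0 when free, 1 mm per 10 N. It stands inside the front wall, on the middle line, 190 mm from the hinge, its top 3 to 18 mm above the rim, set differently each time, so feel the lid down onto it. A push of 14 to 17 N at lid_press, held a moment, seats it (over 0.9 mm; 0.5 to 0.9 mm stay when let go). Keep every push on the lid under 20 N.
- tumbler_mid (a point): Centre of a clear drinking glass, 53 mm across, 78 mm high, standing loose behind and to the right of the chest.
- carton_mid (a point): Centre of a small printed carton, 50 x 51 x 61 mm, standing loose to the right of the glass.

How it is judged:
By the outcome, as a careful person would: the job done as asked, in the order asked, and still so for the second after the job is handed in, with the robot touching nothing.
It also fails if it takes over 61 s, if anything falls off the work surface, if the arm or the gripper's body presses on something with over 40 N, if the wrist force passes 120 N, or if a joint passes its speed limit or range.

## Robot

A 6-joint arm with a two-finger parallel gripper is mounted at the origin on a cart in front of the work surface, level with it; the furniture and walls round the work are solid. World frame = base frame: x ahead of the robot, y to its left, z up, the work surface at z = 0. Lengths are in mm, angles in rad, forces in N, time in s.
With the tool pointing down it reaches from about 350 to 775 mm from the base axis. Payload 7.3 kg.
Tool frame: the origin (TCP) lies on the centre line of the jaws, within the pads' length; the fingertips stand finger_overhang ahead of it and the grasp point (between the pads) lies 8 mm behind it (finger_overhang is the distance from the TCP to the fingertips, in mm); z points along the fingers, y is the line along which they close (so a half turn about z gives the same grasp; the last joint's range is limited). The gripper opens to 92 mm and grips with 3 to 60 N. Pads are 19 mm wide; open, the fingers measure 130 mm over their backs; the gripper's body (75 mm by 190 mm) begins 47 mm behind the grasp point.
Start: joints at [-1.4, 0.342, 1.524, -0, 1.275, -0.146], TCP at [163.574, -498.886, 237.741] pointing down, gripper open.
Joint ranges: [-2.53, 2.53], [-0.77, 2.02], [0.04, 2.7], [-1, 4.14], [0.28, 2.66], [-3.11, 3.11]. Speed limits (rad/s): [2.57, 2.57, 3.14, 3.14, 3.14, 3.14].

## Interface

Orientations are given as [roll, pitch, yaw] about the fixed x, y, z axes, in that order (R = Rz(yaw) Ry(pitch) Rx(roll)).
In Python, from plant import get_obs, capture, close_job, finger_overhang gives the robot as it stands.
- The arm moves only by the shell command python3 -m inch 'ROWS'. ROWS is JSON, one flat list of numbers, 7 for each row, row after row: the turn, a rotation vector about the tool's x, y, z scaled (see below), then the shift along the tool's x, y, z scaled (see below), then the closure, from -1 (fully open) to 1 (shut). In form: [ax, ay, az, tx, ty, tz, gripper, ax, ay, az, tx, ty, tz, gripper, ...]. A call has 1 to 10 rows; each row shifts and turns the commanded pose from where the row before left it, along the tool's axes as they then stand; what a row does not reach is not made up. The controller multiplies each number of a shift by 0.8 m and each number of a turn by 1.5 rad. A row lasts 1/12 s, in which the tool goes at most 41.7 mm and 7.16 degrees, less where a joint would pass 70% of its speed; a pose out of reach is approached as far as the arm can. A call with a number of a shift or a turn outside -1 to 1 is refused whole. A call with a gripper value outside its range is refused whole. The fingers move at their own pace and stop on an object; the grip force is fixed at half the most. Time passes only in rows, so rows that do not move let the fingers close. It gives the time, the measured TCP pose, the force, the opening and the grip force at its end, in the units of the state.
- get_obs(): the state, without advancing time (a new reading comes with each control period).
- capture(name): name is "side" or "top" or "wrist"; returns a dict with "image" (384x512x3 uint8, red, green, blue), "mtx" (3x3 intrinsics, pixels), "pose" (4x4, takes a point from camera to world coordinates). Camera axes: x right, y up, looking along -z (the intrinsics and any distortion apply to the point x, -y, -z); pixel columns grow to the right and rows downward; lengths in mm; the calibration is good to about 2 mm. A picture is of the moment at which its call begins. There is no depth.
- close_job(): hands the job in; it is judged then, once.
The state is a dict: "time": time; "joint_positions": joint angles; "dq": joint speeds; "tau": joint torques, N m; "tool_pos": TCP position; "tcp_rot": TCP orientation; "contact_force": force on the tool from outside, world axes, zero at the start; "moment": the same for the moment, N m; "grip_width": finger opening in mm; "finger_force": force on a finger pad.
Only numpy, scipy, OpenCV 4.12 (cv2) and the standard library are available. Lean on these libraries where they do the work, as an engineer would, in place of code of your own. Each camera call takes 0.05 s, during which the arm holds its last target. There are 200 camera calls.

## Working session

There is one attempt and no reset: what is moved stays moved. The work goes in short steps, Python scripts to look and compute and a shell command to move; the robot and the scene stay as the last step left them, time stands still between calls to the robot, and variables do not carry over. Pictures are saved under pics/ and viewed, at most 10 in all, crops included, and the job is handed in when it is done.

```bash
ls; mkdir -p pics
python3 - <<'E'
from plant import get_obs, capture, finger_overhang
import cv2,pickle
print(get_obs(), finger_overhang)
d={}
for n in ("side","top","wrist"):
    c=capture(n); d[n]=c; cv2.imwrite(f"pics/{n}0.png",c["image"][:,:,::-1]); print(n,c["mtx"].tolist(),c["pose"].round(3).tolist(),[k for k in c])
pickle.dump(d,open("cams0.pkl","wb"))
a=d["side"]["image"];b=d["top"]["image"]
E
```

```text
pics
{'time': 0.0, 'joint_positions': array([-1.39997734e+00,  3.42728542e-01,  1.52504680e+00, -2.16486308e-05,
        1.27540521e+00, -1.46000492e-01]), 'dq': array([ 0.00383532,  0.00013952, -0.00044501,  0.00153867,  0.00101142,
        0.00078532]), 'tau': array([-5.58552238e-04, -4.31242812e+01, -2.44221586e+01,  7.18661374e-02,
        5.59503108e-02, -1.02998317e-04]), 'tool_pos': array([ 163.50643307, -498.46087461,  237.03154473]), 'tcp_rot': array([-3.14001864e+00, -2.10530687e-04,  3.16825630e-01]), 'contact_force': array([-0.28571395,  0.23426492, -0.12394099]), 'moment': array([-0.03060973, -0.00539917, -0.04866035]), 'finger_force': 0.0, 'grip_width': 91.88476325950919} 11.0
side [[453.5322865124983, 0.0, 256.6137654799642], [0.0, 453.5322865124983, 192.0165366364712], [0.0, 0.0, 1.0]] [[-0.584, 0.473, -0.659, -137.227], [-0.811, -0.333, 0.48, 635.722], [0.007, 0.816, 0.579, 746.212], [0.0, 0.0, 0.0, 1.0]] ['image', 'mtx', 'pose']
top [[423.9128409170297, 0.0, 246.44383225290315], [0.0, 423.9128409170297, 193.25363553137413], [0.0, 0.0, 1.0]] [[0.028, 0.981, -0.194, 321.485], [-0.999, 0.035, 0.031, 165.217], [0.037, 0.193, 0.98, 1120.682], [0.0, 0.0, 0.0, 1.0]] ['image', 'mtx', 'pose']
wrist [[308.62776498787264, 0.0, 255.64804805450677], [0.0, 308.62776498787264, 188.842547780766], [0.0, 0.0, 1.0]] [[0.312, 0.913, 0.261, 233.844], [-0.95, 0.301, 0.084, -475.874], [-0.002, -0.275, 0.962, 383.929], [0.0, 0.0, 0.0, 1.0]] ['image', 'mtx', 'pose']
```

View pics/side0.png

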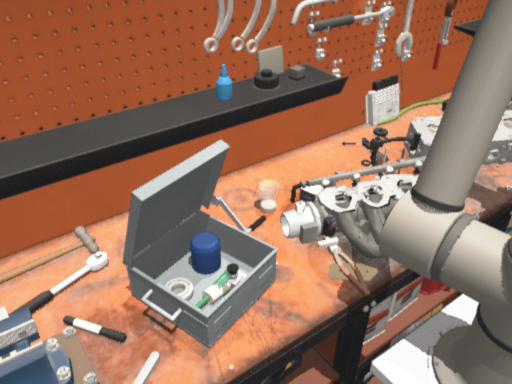

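View pics/top0.png

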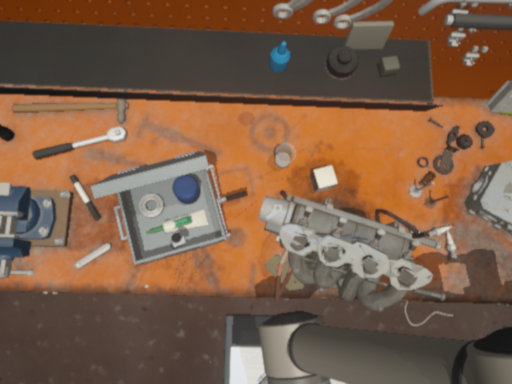

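The side view shows the open chest around (200,260), with the dark pin near (258,222) and the glass near (267,195). The top view shows the chest around (170,210), the pin near (238,194), the glass near (284,155) and the carton near (324,178). I'll enlarge both for clicking.

Run:
```python
import pickle,cv2,numpy as np
d=pickle.load(open("cams0.pkl","rb"))
t=d["top"]["image"][130:275,80:260]; s=d["side"]["image"][130:350,110:290]
a=cv2.resize(t,None,fx=4,fy=4,interpolation=cv2.INTER_CUBIC)
b=cv2.resize(s,None,fx=2.7,fy=2.7,interpolation=cv2.INTER_CUBIC)
for im,f,x0,y0 in((a,4,80,130),(b,2.7,110,130)):
    for k in range(0,200,20):
        cv2.putText(im,str(x0+k),(int(k*f),10),0,.35,(255,255,0),1);cv2.line(im,(int(k*f),12),(int(k*f),18),(255,255,0),1)
        cv2.putText(im,str(y0+k),(0,int(k*f)+4),0,.35,(255,255,0),1);cv2.line(im,(25,int(k*f)),(30,int(k*f)),(255,255,0),1)
cv2.imwrite("pics/topc.png",a[:,:,::-1]);cv2.imwrite("pics/sidec.png",b[:,:,::-1])
```

```text
(no output)
```

View pics/topc.png

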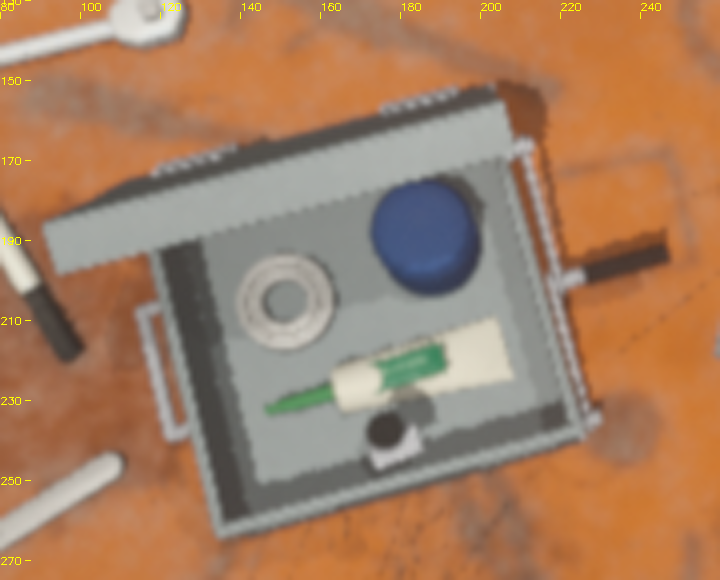

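View pics/sidec.png

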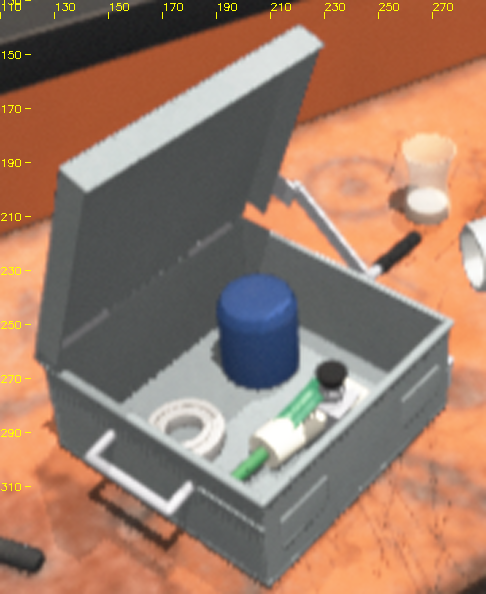

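The crops give the rim front corners at top (134.5,264) and (227,239), and at side (208,317) and (277,249). The sleeve runs from about (225.5,198) to (247,192) in top and (248,231) to (265,217) in side. Next is a fit of the chest pose and pivot to these.

```bash
cat > h.py <<'E'
import numpy as np
def proj(c,p):
    T=c["pose"];q=(np.asarray(p,float)-T[:3,3])@T[:3,:3]
    return np.array([c["mtx"][0,0]*q[0]/-q[2]+c["mtx"][0,2], c["mtx"][1,1]*-q[1]/-q[2]+c["mtx"][1,2]])
def ray(c,uv,z):
    T=c["pose"];K=c["mtx"]
    d=T[:3,:3]@np.array([(uv[0]-K[0,2])/K[0,0],-(uv[1]-K[1,2])/K[1,1],-1]);return T[:3,3]+d*(z-T[2,3])/d[2]
def W(x,y,a,p):
    c,s=np.cos(a),np.sin(a);return np.array([x+c*p[0]-s*p[1],y+s*p[0]+c*p[1],p[2]])
E
python3 - <<'E'
import pickle,numpy as np
from h import *
from scipy.optimize import least_squares
d=pickle.load(open("cams0.pkl","rb"))
def pts(v):
    x,y,a,kx,kz,bz=v
    hx,hz=110-222*np.cos(np.radians(70)),100+222*np.sin(np.radians(70))
    return [("top",(-110,110,100),(134.5,264)),("top",(-110,-110,100),(227,239)),("side",(-110,110,100),(208,317)),("side",(-110,-110,100),(277,249)),
     ("side",(-110,110,0),(210,347)),
     ("top",(kx,-140,kz),(225.5,198)),("top",(kx,-196,kz),(247,192)),("side",(kx,-140,kz),(248,231)),("side",(kx,-196,kz),(265,217)),
     ("top",(-80,0,bz),(176,237)),("side",(-80,0,bz),(233,267))]
f=lambda v:np.concatenate([proj(d[c],W(*v[:3],p))-u for c,p,u in pts(v)])
r=least_squares(f,[550,200,.25,0,130,105],loss="soft_l1")
print(r.x.round(3));print(f(r.x).reshape(-1,2).round(1).tolist())
v=r.x[:3]
k=np.array([r.x[3],-168,r.x[4]]);P=k-94*np.array([np.cos(.506),0,np.sin(.506)]);A=P+187.3*np.array([np.cos(.506+.085),0,np.sin(.506+.085)])
print("P",P,"A",A)
for n,p in dict(knee=k,P=P,hinge=(110,0,100),press=(110-170*np.cos(1.2217),0,100+170*np.sin(1.2217)),pressclosed=(-60,0,104)).items():
    w=W(*v,p);print(n,w.round(1),np.hypot(*w[:2]).round(0))
for c,n,p in [("top","P",(P[0],-118,P[2])),("top","A",(A[0],-118,A[2])),("side","A",(A[0],-118,A[2])),("top","lidR",(110-76,-115,309)),("side","lidR",(34,-115,309))]: print(c,n,proj(d[c],W(*v,p)).round(1))
print("glass base",ray(d["top"],(285,163),0),ray(d["side"],(268,207),0),"carton top",ray(d["top"],(324,172),61))
E
```

```text
[ 482.194  319.994 -150.49   -10.703   77.168  112.633]
[[0.1, 0.3], [-2.2, -0.2], [-0.8, -2.7], [0.3, -1.4], [0.1, 1.8], [0.4, 0.1], [0.4, 0.2], [0.5, -0.9], [-2.1, 0.8], [0.3, 1.8], [-0.0, -0.1]]
P [ -92.92431721 -168.           31.60782338] A [  62.60658776 -168.          135.96982603]
knee [522.7 156.6  77.2] 546.0
P [444.3 131.8  31.6] 463.0
hinge [587.1 353.2 100. ] 685.0
press [531.6 335.6 259.7] 629.0
pressclosed [425.  301.9 104. ] 521.0
top P [226.3 233.9]
top A [208.6 167. ]
side A [216.6 202.3]
top lidR [206.5 158.6]
side lidR [222.8 138.6]
glass base [631.89536167  26.35826103   0.        ] [638.1857318   32.38391443   0.        ] carton top [594.7250675 -67.8202234  61.       ]
```

The fit is consistent: chest at (482,320) with yaw about 0.306, and the knee pin at (523,157,77). I'll lift and turn the tool 90° first.

```bash
python3 -m inch '[0,0,-0.08,0,0,-0.04,-1, 0,0,-0.08,0,0,-0.04,-1, 0,0,-0.08,0,0,-0.02,-1, 0,0,-0.08,0,0,0,-1, 0,0,-0.08,0,0,0,-1, 0,0,-0.08,0,0,0,-1, 0,0,-0.08,0,0,0,-1, 0,0,-0.08,0,0,0,-1, 0,0,-0.08,0,0,0,-1, 0,0,-0.08,0,0,0,-1]'
python3 -m inch '[0,0,-0.08,0,0,0,-1, 0,0,-0.08,0,0,0,-1, 0,0,-0.08,0,0,0,-1, 0,0,0,0,0,0,-1]'
cat >> h.py <<'E'
from scipy.spatial.transform import Rotation as Ro
V=(482.2,320.0,0.306)
def C(p): return W(*V,p)
def rel(target, rpy=None):
    from plant import get_obs
    o=get_obs(); R=Ro.from_euler("xyz",o["tcp_rot"])
    d=R.inv().apply(np.array(target)-o["tool_pos"])
    s="pos %s rot %s F %s t %.2f | tool shift/0.8 %s"%(o["tool_pos"].round(1),o["tcp_rot"].round(3),o["contact_force"].round(1),o["time"],(d/800).round(4))
    if rpy is not None: s+=" turn/1.5 %s"%((R.inv()*Ro.from_euler("xyz",rpy)).as_rotvec()/1.5).round(4)
    print(s)
E
python3 - <<'E'
from h import *
print(C((-10.7,-176,77.2)))
rel(np.r_[C((-10.7,-176,0))[:2],300],[np.pi,0,.306+np.pi/2])
E
```

```text
time: 0.98
tool_pos: [163.5, -498.7, 317.4]
tcp_rot: [-3.141, -0.001, 1.523]
contact_force: [-0.9, 0.0, -0.4]
grip_width: 91.6
finger_force: 0.0
time: 1.32
tool_pos: [163.5, -498.8, 317.4]
tcp_rot: [3.142, -0.001, 1.881]
contact_force: [0.0, 1.3, -0.3]
grip_width: 91.9
finger_force: 0.0
[525.01650529 148.95253035  77.2       ]
pos [ 163.5 -498.8  317.4] rot [ 3.142e+00 -1.000e-03  1.881e+00] F [ 0.   1.3 -0.3] t 1.32 | tool shift/0.8 [0.633  0.6775 0.0222] turn/1.5 [ 0.     -0.0004  0.0029]
```

```bash
python3 -m inch '[0,0,0,0.031,0.034,0,-1, 0,0,0,0.031,0.034,0,-1, 0,0,0,0.031,0.034,0,-1, 0,0,0,0.031,0.034,0,-1, 0,0,0,0.031,0.034,0,-1, 0,0,0,0.031,0.034,0,-1, 0,0,0,0.031,0.034,0,-1, 0,0,0,0.031,0.034,0,-1, 0,0,0,0.031,0.034,0,-1, 0,0,0,0.031,0.034,0,-1]' | head -3
python3 -m inch '[0,0,0,0.031,0.034,0,-1, 0,0,0,0.031,0.034,0,-1, 0,0,0,0.031,0.034,0,-1, 0,0,0,0.031,0.034,0,-1, 0,0,0,0.031,0.034,0,-1, 0,0,0,0.031,0.034,0,-1, 0,0,0,0.031,0.034,0,-1, 0,0,0,0.031,0.034,0,-1, 0,0,0,0.031,0.02,0,-1, 0,0,0,0.02,0.0,0,-1]' | head -3
python3 -m inch '[0,0,0,0,0,0.04,-1, 0,0,0,0,0,0.04,-1, 0,0,0,0,0,0.04,-1, 0,0,0,0,0,0,-1]' | head -3
python3 - <<'E'
from h import *
from plant import capture
import cv2
rel(C((-10.7,-176,69.2)),[np.pi,0,.306+np.pi/2])
cv2.imwrite("pics/w1.png",np.hstack([capture("wrist")["image"][:,:,::-1]]))
c=capture("wrist");print(proj(c,C((-10.7,-140,77))),proj(c,C((-10.7,-196,77))))
E
```

```text
time: 2.15
tool_pos: [348.6, -178.7, 317.8]
tcp_rot: [3.141, 0.0, 1.872]
time: 2.98
tool_pos: [500.3, 121.0, 316.7]
tcp_rot: [-3.141, -0.001, 1.874]
time: 3.32
tool_pos: [495.4, 117.9, 216.0]
tcp_rot: [-3.13, -0.002, 1.874]
pos [495.4 117.9 216. ] rot [-3.130e+00 -2.000e-03  1.874e+00] F [-0.9  0.5 -1.2] t 3.32 | tool shift/0.8 [0.0256 0.0489 0.183 ] turn/1.5 [-0.0075 -0.0016 -0.0021]
[295.99898068 119.83622021] [294.04059453 179.21711501]
```

View pics/w1.png

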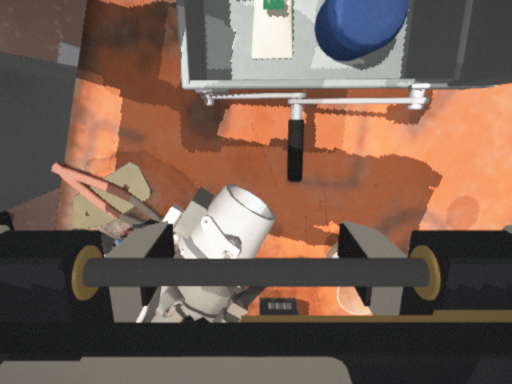

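The wrist view shows the sleeve from (297,121) to (294,182), which matches the prediction (296,120)–(294,179). A manifold pipe flange at (240,210) stands close by, so I'll check its height and narrow the fingers.

```bash
python3 -m inch '[0.007,0,0,0.013,0.024,0,0, 0,0,0,0.013,0.025,0,0, 0,0,0,0,0,0.02,0, 0,0,0,0,0,0.02,0, 0,0,0,0,0,0,0]' | head -5
python3 - <<'E'
from h import *
import pickle
from scipy.optimize import least_squares
d=pickle.load(open("cams0.pkl","rb"))
for a,b in [((267,209),(289,223)),((267,203),(292,209)),((270,197),(300,215))]:
    r=least_squares(lambda p:np.r_[proj(d["top"],p)-a,proj(d["side"],p)-b],[500,100,50]);c,s=np.cos(.306),np.sin(.306);e=r.x[:2]-np.array(V[:2])
    print(r.x.round(0),r.fun.round(1),"chest",c*e[0]+s*e[1],-s*e[0]+c*e[1])
rel(C((-10.7,-170,69.2)),[np.pi,0,.306+np.pi/2])
E
```

```text
time: 3.83
tool_pos: [529.7, 149.6, 189.2]
tcp_rot: [-3.13, -0.0, 1.875]
contact_force: [-0.9, -0.0, -0.2]
grip_width: 63.3
[493.  79.  63.] [-0.3 -0.3  0.4  0.1] chest -62.0293384064456 -232.68029158494573
[497.  78. 103.] [ 1.6  1.7 -2.2 -0.3] chest -59.10187988411812 -235.0259387970561
[508.  58.  71.] [ 5.5  5.6 -7.4 -1. ] chest -54.30366065728568 -257.4295670361109
pos [529.7 149.6 189.2] rot [-3.13  -0.     1.875] F [-0.9 -0.  -0.2] t 3.83 | tool shift/0.8 [ 0.0085 -0.0041  0.1501] turn/1.5 [-0.0077 -0.0001 -0.0009]
```

```bash
python3 -m inch '[-0.008,0,0,0.008,-0.004,0.02,0, 0,0,0,0,0,0.03,0, 0,0,0,0,0,0.03,0, 0,0,0,0,0,0.03,0, 0,0,0,0,0,0.02,0, 0,0,0,0,0,0.01,0, 0,0,0,0,0,0,0, 0,0,0,0,0,0,0]'
python3 - <<'E'
from h import *
from plant import capture
import cv2
rel(C((-10.7,-170,69.2)),[np.pi,0,.306+np.pi/2])
c=capture("wrist"); cv2.imwrite("pics/w2.png",c["image"][:,:,::-1])
E
```

```text
time: 4.5
tool_pos: [525.9, 154.7, 79.2]
tcp_rot: [3.138, 0.0, 1.876]
contact_force: [0.3, -0.4, 0.3]
grip_width: 46.4
finger_force: 0.0
pos [525.9 154.7  79.2] rot [3.138 0.    1.876] F [ 0.3 -0.4  0.3] t 4.50 | tool shift/0.8 [ 0.001  -0.0033  0.0124] turn/1.5 [ 0.0025  0.0003 -0.0005]
```

View pics/w2.png

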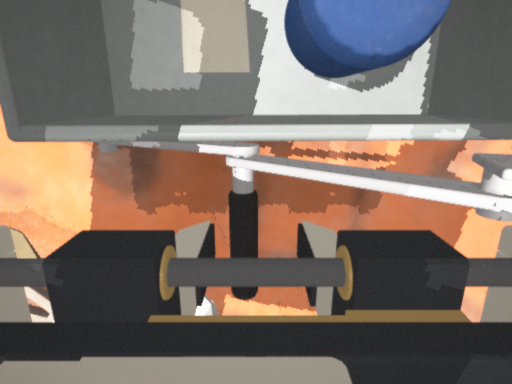

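The sleeve (cols 230–258) lies between the jaws (cols 210–300), about 4 mm left of centre. I'll correct that, lower and close.

```bash
python3 -m inch '[0,0,0,0,-0.005,0.006,0, 0,0,0,0,0,0.0065,0, 0,0,0,0,0,0,0, 0,0,0,0,0,0,0.4, 0,0,0,0,0,0,0.7, 0,0,0,0,0,0,0.8, 0,0,0,0,0,0,1, 0,0,0,0,0,0,1, 0,0,0,0,0,0,1, 0,0,0,0,0,0,1]'
python3 - <<'E'
from h import *
th=np.radians([29,33,37,41,45,49,53]);x=94*np.cos(th);z=94*np.sin(th)
print(np.diff(x).round(1),np.diff(z).round(1),(np.diff(x)/800).round(4),(-np.diff(z)/800).round(4))
rel(C((-10.7,-170,69.2)))
E
```

```text
time: 5.38
tool_pos: [520.1, 153.2, 67.5]
tcp_rot: [-3.141, 0.0, 1.877]
contact_force: [-3.5, -0.5, 2.9]
grip_width: 13.1
finger_force: 30.0
[-3.4 -3.8 -4.1 -4.5 -4.8 -5.1] [5.6 5.4 5.1 4.8 4.5 4.1] [-0.0042 -0.0047 -0.0052 -0.0056 -0.006  -0.0064] [-0.007  -0.0067 -0.0064 -0.006  -0.0056 -0.0052]
pos [520.1 153.2  67.5] rot [-3.141  0.     1.877] F [-3.5 -0.5  2.9] t 5.38 | tool shift/0.8 [ 0.0006  0.0042 -0.0022]
```

```bash
python3 -m inch '[0,0,0,0,-0.0021,-0.0035,1, 0,0,0,0,-0.0021,-0.0035,1, 0,0,0,0,-0.0023,-0.0034,1, 0,0,0,0,-0.0024,-0.0033,1, 0,0,0,0,0,0,1]'
python3 -m inch '[0,0,0,0,-0.0026,-0.0032,1, 0,0,0,0,-0.0026,-0.0032,1, 0,0,0,0,-0.0028,-0.003,1, 0,0,0,0,-0.0028,-0.003,1, 0,0,0,0,0,0,1]'
python3 - <<'E'
from h import *
rel(C((-10.7,-170,69.2)))
E
```

```text
time: 5.8
tool_pos: [513.7, 151.2, 78.8]
tcp_rot: [3.14, 0.0, 1.877]
contact_force: [-1.9, -0.5, -2.9]
grip_width: 12.7
finger_force: 30.0
time: 6.22
tool_pos: [506.2, 148.8, 89.1]
tcp_rot: [3.138, 0.0, 1.877]
contact_force: [1.2, 1.1, -2.9]
grip_width: 13.0
finger_force: 30.0
pos [506.2 148.8  89.1] rot [3.138 0.    1.877] F [ 1.2  1.1 -2.9] t 6.22 | tool shift/0.8 [0.0006 0.0224 0.025 ]
```

```bash
python3 -m inch '[0,0,0,0,-0.003,-0.0028,1, 0,0,0,0,-0.003,-0.0028,1, 0,0,0,0,-0.0032,-0.0026,1, 0,0,0,0,-0.0032,-0.0026,1, 0,0,0,0,0,0,1]'
python3 - <<'E'
from h import *
from plant import capture
import cv2
rel(C((-10.7,-170,69.2)))
s=capture("side");cv2.imwrite("pics/s2.png",cv2.resize(s["image"][110:340,100:330],None,fx=2.5,fy=2.5)[:,:,::-1])
E
```

```text
time: 6.63
tool_pos: [497.8, 146.1, 98.0]
tcp_rot: [3.136, 0.0, 1.877]
contact_force: [4.9, 2.2, -2.6]
grip_width: 13.2
finger_force: 30.0
pos [497.8 146.1  98. ] rot [3.136 0.    1.877] F [ 4.9  2.2 -2.6] t 6.63 | tool shift/0.8 [0.0007 0.0333 0.0362]
```

View pics/s2.png

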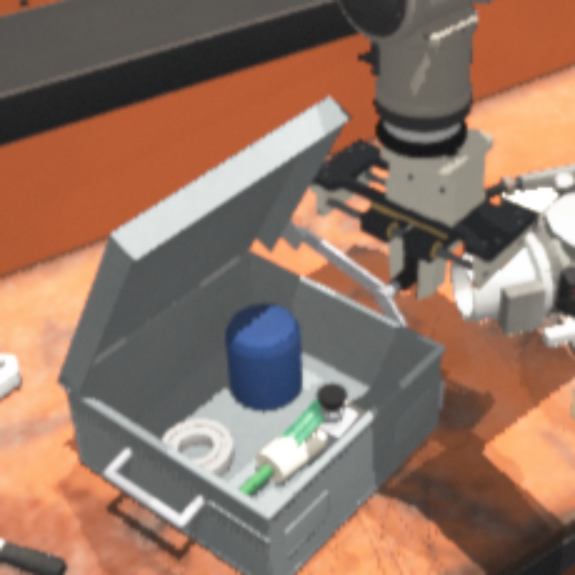

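The knee is now folded up past straight and the lid has come down a little. I'll release and rise straight up.

```bash
python3 -m inch '[0,0,0,0,0,0,0.4, 0,0,0,0,0,0,0, 0,0,0,0,0,0,0, 0,0,0,0,0,0,0, 0,0,0,0,0,0,0, 0,0,0,0,0,-0.02,0, 0,0,0,0,0,-0.04,0, 0,0,0,0,0,-0.04,0, 0,0,0,0,0,-0.05,0, 0,0,0,0,0,-0.05,0]'
python3 -m inch '[0,0,0.08,0,0,-0.05,0.9, 0,0,0.08,0,0,-0.04,1, 0,0,0.08,0,0,-0.03,1, 0,0,0.08,0,0,-0.02,1, 0,0,0.08,0,0,0,1, 0,0,0.08,0,0,0,1, 0,0,0.08,0,0,0,1, 0,0,0.08,0,0,0,1, 0,0,0.08,0,0,0,1, 0,0,0.08,0,0,0,1]' 
python3 -m inch '[0,0,0.08,0,0,0,1, 0,0,0.08,0,0,0,1, 0,0,0.08,0,0,0,1, 0,0,0,0,0,0,1]' | head -4
python3 - <<'E'
from h import *
from scipy.optimize import brentq
H=np.array([110,100]);A0=np.array([62.6,136.]);P=np.array([-92.9,31.6])
def A(s): # lid closed by s
    c,q=np.cos(s),np.sin(s);d=A0-H;return H+np.array([c*d[0]-q*d[1],q*d[0]+c*d[1]])
for lift in (34,36,38):
    t=np.radians(29)+lift/94;K=P+94*np.array([np.cos(t),np.sin(t)])
    s=brentq(lambda s:np.hypot(*(A(s)-K))-94,0.02,.6);phi=np.radians(70)-s
    print(lift,"lid",s,"phi deg",np.degrees(phi),"press",H+170*np.array([-np.cos(phi),np.sin(phi)]),"edge",H+222*np.array([-np.cos(phi),np.sin(phi)]))
rel(C((100,0,330)),[np.pi,0,.306])
from plant import capture
import cv2
s=capture("side");cv2.imwrite("pics/s3.png",cv2.resize(s["image"][90:340,80:330],None,fx=2.4,fy=2.4)[:,:,::-1])
E
```

```text
time: 7.52
tool_pos: [495.3, 145.5, 258.3]
tcp_rot: [-3.141, -0.0, 1.877]
contact_force: [1.2, -0.1, -0.6]
grip_width: 46.0
finger_force: 0.0
time: 8.35
tool_pos: [495.7, 145.5, 368.9]
tcp_rot: [3.141, -0.001, 0.671]
contact_force: [0.1, 0.8, 0.5]
grip_width: 0.2
finger_force: 0.0
time: 8.68
tool_pos: [495.8, 145.5, 368.9]
tcp_rot: [3.142, -0.001, 0.312]
contact_force: [-0.3, -0.7, -0.2]
34 lid 0.13451078407167455 phi deg 62.293099773697506 press [ 30.9587258 250.5073984] edge [  6.78139486 296.54495555]
36 lid 0.16239865249099156 phi deg 60.69524261365447 press [ 26.79267384 248.24486795] edge [  1.34102113 293.59035697]
38 lid 0.1944156927466463 phi deg 58.86080133450499 press [ 22.08976669 245.50529502] edge [ -4.80042232 290.01279703]
pos [495.8 145.5 368.9] rot [ 3.142e+00 -1.000e-03  3.120e-01] F [-0.3 -0.7 -0.2] t 8.68 | tool shift/0.8 [ 0.1759 -0.2119  0.0487] turn/1.5 [ 0.     -0.0005  0.0043]
```

View pics/s3.png

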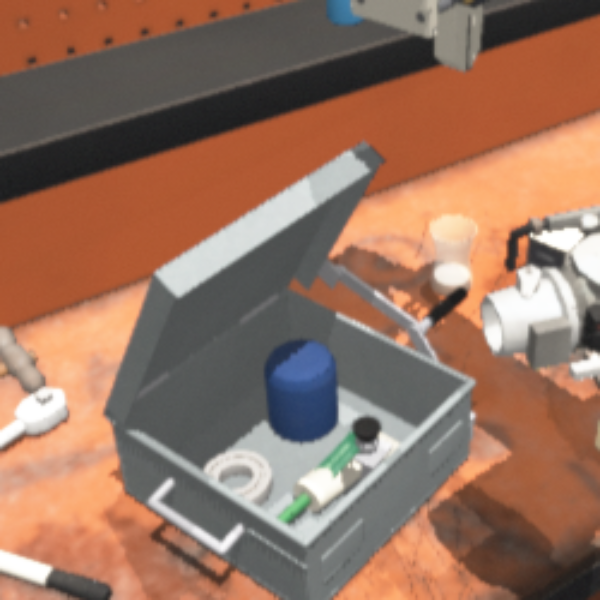

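The knee stays folded and the lid holds at about 60°; its front corners are at (378,160) and (160,290) in this crop. I'll move over behind the lid.

```bash
python3 -m inch '[0,0,0.003,0.027,-0.035,0,1, 0,0,0,0.027,-0.035,0,1, 0,0,0,0.026,-0.035,0,1, 0,0,0,0.026,-0.035,0,1, 0,0,0,0.02,-0.035,0,1, 0,0,0,0.012,-0.035,0,1, 0,0,0,0,0,0.02,1, 0,0,0,0,0,0.02,1, 0,0,0,0,0,0,1]'
python3 - <<'E'
from h import *
import pickle
from scipy.optimize import minimize_scalar
d=pickle.load(open("cams0.pkl","rb"))["side"]
o=[(237.5,156.7),(146.7,210.8)]
for deg in (56,58,60,62,64):
    f=np.radians(deg); print(deg,[(proj(d,C((110-222*np.cos(f),y,100+222*np.sin(f))))-u).round(1).tolist() for y,u in zip((-115,115),o)])
rel(C((65,0,258)),[np.pi,0,.306])
E
```

```text
time: 9.48
tool_pos: [548.2, 339.7, 333.1]
tcp_rot: [3.141, 0.005, 0.317]
contact_force: [0.1, -0.0, -0.4]
grip_width: 0.6
finger_force: 0.0
56 [[4.4, 0.3], [8.5, 3.5]]
58 [[1.8, -2.6], [5.5, -0.0]]
60 [[-0.9, -5.4], [2.4, -3.4]]
62 [[-3.6, -8.1], [-0.8, -6.8]]
64 [[-6.3, -10.7], [-3.9, -10.0]]
pos [548.2 339.7 333.1] rot [3.141 0.005 0.317] F [ 0.1 -0.  -0.4] t 9.48 | tool shift/0.8 [-0.0043 -0.0015  0.0939] turn/1.5 [0.0007 0.0036 0.0075]
```

```bash
python3 -m inch '[0,0.0036,0.0075,-0.004,-0.0015,0.02,1, 0,0,0,0,0,0.03,1, 0,0,0,0,0,0.025,1, 0,0,0,0,0,0.019,1, 0,0,0,0,0,0,1, 0,0,0,0,0,0,1]'
python3 -m inch '[0,0,0,-0.008,0,0,1, 0,0,0,-0.008,0,0,1, 0,0,0,-0.006,0,0,1, 0,0,0,-0.003,0,0,1, 0,0,0,0,0,0,1, 0,0,0,0,0,0,1]'
python3 - <<'E'
from h import *
rel(C((30.5,0,256)),[np.pi,0,.306])
E
```

```text
time: 9.98
tool_pos: [546.4, 339.4, 262.4]
tcp_rot: [3.141, -0.006, 0.302]
contact_force: [-0.0, -0.0, 0.7]
grip_width: -0.1
finger_force: 0.0
time: 10.48
tool_pos: [527.3, 333.9, 262.7]
tcp_rot: [-3.141, -0.008, 0.301]
contact_force: [0.1, 1.5, 1.7]
grip_width: 0.8
finger_force: 0.7
pos [527.3 333.9 262.7] rot [-3.141 -0.008  0.301] F [0.1 1.5 1.7] t 10.48 | tool shift/0.8 [-0.021  -0.0003  0.0082] turn/1.5 [-0.0001 -0.0056 -0.0032]
```

```bash
python3 -m inch '[0,-0.005,-0.003,-0.005,0,0.007,1, 0,0,0,-0.005,0,0,1, 0,0,0,-0.004,0,0,1, 0,0,0,-0.003,0,0,1, 0,0,0,0,0,0,1]' | sed -n '2,4p'
python3 -m inch '[0,0,0,-0.003,0,0,1, 0,0,0,-0.002,0,0,1, 0,0,0,0,0,0,1]' | sed -n '2,4p'
python3 - <<'E'
from h import *
rel(C((30.5,0,256)),[np.pi,0,.306])
E
```

```text
tool_pos: [514.3, 329.7, 256.2]
tcp_rot: [3.141, -0.0, 0.306]
contact_force: [3.5, 1.3, 0.8]
tool_pos: [510.4, 328.5, 256.3]
tcp_rot: [3.141, 0.0, 0.306]
contact_force: [3.2, 0.5, -0.2]
pos [510.4 328.5 256.3] rot [3.141 0.    0.306] F [ 3.2  0.5 -0.2] t 11.15 | tool shift/0.8 [ 0.0013 -0.0005  0.0004] turn/1.5 [ 0.0001  0.0002 -0.0003]
```

Light contact at about 3 N, on the lid at roughly 171 mm from the hinge. Next I'll follow the arc at about 1° per row.

```bash
python3 -m inch '[0,0,0,-0.0032,0,0.002,1, 0,0,0,-0.0032,0,0.002,1, 0,0,0,-0.0031,0,0.0021,1, 0,0,0,-0.0031,0,0.0021,1, 0,0,0,-0.003,0,0.0022,1]' | sed -n '2,4p'
python3 -m inch '[0,0,0,-0.003,0,0.0022,1, 0,0,0,-0.003,0,0.0023,1, 0,0,0,-0.0029,0,0.0023,1, 0,0,0,-0.0029,0,0.0024,1, 0,0,0,-0.0028,0,0.0024,1]' | sed -n '2,4p'
cat >> h.py <<'E'
def lid():
    from plant import get_obs
    o=get_obs();e=o["tool_pos"][:2]-np.array(V[:2]);c,s=np.cos(V[2]),np.sin(V[2])
    x=c*e[0]+s*e[1]-9.5;y=-s*e[0]+c*e[1];z=o["tool_pos"][2]-11;F=o["contact_force"]
    print("t %.2f tip x %.1f y %.1f z %.1f phi %.1f r %.1f | F chest x %.1f y %.1f z %.1f"%(o["time"],x,y,z,np.degrees(np.arctan2(z-100,110-x)),np.hypot(z-100,110-x),c*F[0]+s*F[1],-s*F[0]+c*F[1],F[2]))
if __name__=="__main__": lid()
E
python3 h.py
```

```text
tool_pos: [498.3, 324.7, 247.6]
tcp_rot: [3.141, 0.001, 0.306]
contact_force: [4.2, 1.2, -0.2]
tool_pos: [487.1, 321.2, 238.4]
tcp_rot: [3.142, 0.001, 0.306]
contact_force: [3.1, 0.0, 1.5]
t 11.98 tip x -4.5 y -0.3 z 227.4 phi 48.1 r 171.3 | F chest x 3.0 y -0.9 z 1.5
```

```bash
python3 -m inch '[0,0,0,-0.0028,0,0.0025,1, 0,0,0,-0.0027,0,0.0025,1, 0,0,0,-0.0027,0,0.0026,1, 0,0,0,-0.0026,0,0.0026,1, 0,0,0,-0.0026,0,0.0027,1, 0,0,0,-0.0026,0,0.0027,1, 0,0,0,-0.0025,0,0.0028,1, 0,0,0,-0.0025,0,0.0028,1, 0,0,0,-0.0024,0,0.0029,1, 0,0,0,-0.0024,0,0.0029,1]' >/dev/null; python3 h.py
python3 -m inch '[0,0,0,-0.0023,0,0.0029,1, 0,0,0,-0.0023,0,0.003,1, 0,0,0,-0.0022,0,0.003,1, 0,0,0,-0.0022,0,0.003,1, 0,0,0,-0.0021,0,0.0031,1, 0,0,0,-0.0021,0,0.0031,1, 0,0,0,-0.002,0,0.0031,1, 0,0,0,-0.002,0,0.0032,1]' >/dev/null; python3 h.py
```

```text
t 12.82 tip x -25.1 y -0.3 z 205.8 phi 38.1 r 171.5 | F chest x 2.7 y 0.4 z -0.1
t 13.48 tip x -38.8 y -0.3 z 186.2 phi 30.1 r 172.0 | F chest x 2.4 y -1.2 z 1.5
```

```bash
python3 -m inch '[0,0,0,-0.0018,0,0.0032,1, 0,0,0,-0.0018,0,0.0032,1, 0,0,0,-0.0017,0,0.0033,1, 0,0,0,-0.0017,0,0.0033,1, 0,0,0,-0.0016,0,0.0033,1, 0,0,0,-0.0016,0,0.0034,1, 0,0,0,-0.0015,0,0.0034,1, 0,0,0,-0.0015,0,0.0034,1, 0,0,0,-0.0014,0,0.0034,1, 0,0,0,-0.0014,0,0.0034,1]' >/dev/null; python3 h.py
python3 -m inch '[0,0,0,-0.0012,0,0.0035,1, 0,0,0,-0.0012,0,0.0035,1, 0,0,0,-0.0011,0,0.0035,1, 0,0,0,-0.0011,0,0.0036,1, 0,0,0,-0.001,0,0.0036,1, 0,0,0,0,0,0,1]' >/dev/null; python3 h.py
```

```text
t 14.32 tip x -51.6 y -0.3 z 159.5 phi 20.2 r 172.2 | F chest x 1.7 y 0.4 z 1.2
t 14.82 tip x -56.6 y -0.4 z 144.9 phi 15.1 r 172.5 | F chest x -0.2 y -0.1 z -0.2
```

```bash
for i in 1; do python3 -m inch '[0,0,0,-0.0006,0,0.0022,1, 0,0,0,-0.0006,0,0.0022,1, 0,0,0,-0.0006,0,0.0022,1, 0,0,0,-0.0005,0,0.0022,1]' >/dev/null; python3 h.py; done
python3 -m inch '[0,0,0,-0.0005,0,0.0022,1, 0,0,0,-0.0005,0,0.0022,1, 0,0,0,-0.0005,0,0.0022,1, 0,0,0,-0.0005,0,0.0022,1]' >/dev/null; python3 h.py
python3 - <<'E'
from plant import capture
import cv2
s=capture("side");cv2.imwrite("pics/s4.png",cv2.resize(s["image"][110:340,80:330],None,fx=3,fy=2.6)[:,:,::-1])
E
```

```text
t 15.15 tip x -58.0 y -0.3 z 138.5 phi 12.9 r 172.3 | F chest x -1.1 y 0.4 z 1.8
t 15.48 tip x -59.4 y -0.3 z 131.4 phi 10.5 r 172.3 | F chest x -0.4 y -0.9 z 1.7
```

View pics/s4.png

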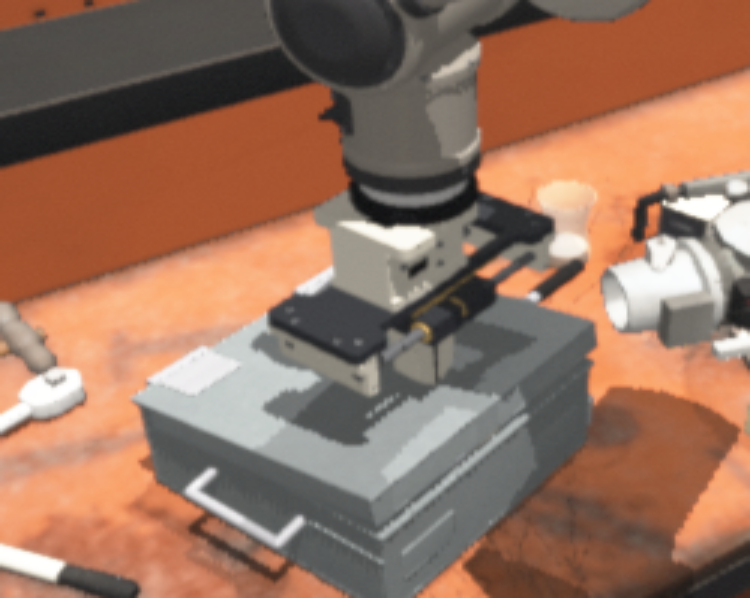

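The lid follows the tool and is still about 10° open; the glass and pin are clear. I'll go down slowly from here, feeling for the buffer.

```bash
python3 -m inch '[0,0,0,-0.0003,0,0.0013,1, 0,0,0,-0.0003,0,0.0013,1, 0,0,0,-0.0003,0,0.0013,1, 0,0,0,-0.0002,0,0.0013,1, 0,0,0,-0.0002,0,0.0013,1]' >/dev/null; python3 h.py
python3 -m inch '[0,0,0,-0.0001,0,0.0008,1, 0,0,0,-0.0001,0,0.0008,1, 0,0,0,-0.0001,0,0.0008,1]' >/dev/null; python3 h.py
python3 -m inch '[0,0,0,-0.0001,0,0.0008,1, 0,0,0,-0.0001,0,0.0008,1]' >/dev/null; python3 h.py
```

```text
t 15.95 tip x -60.3 y -0.3 z 126.4 phi 8.8 r 172.3 | F chest x -0.7 y -0.7 z 0.3
t 16.20 tip x -60.5 y -0.3 z 124.5 phi 8.2 r 172.3 | F chest x 0.5 y -1.2 z 1.0
t 16.37 tip x -60.7 y -0.3 z 123.2 phi 7.7 r 172.3 | F chest x -0.5 y -0.3 z 1.3
```

```bash
cat > ok.py <<'E'
import sys
from h import lid
from plant import get_obs
lid(); sys.exit(get_obs()["contact_force"][2]>4.5)
E
python3 -m inch '[0,0,0,-0.0001,0,0.0008,1, 0,0,0,0,0,0.0005,1]' >/dev/null; python3 ok.py &&
python3 -m inch '[0,0,0,-0.0001,0,0.0008,1, 0,0,0,0,0,0.0005,1]' >/dev/null; python3 ok.py &&
python3 -m inch '[0,0,0,-0.0001,0,0.0008,1, 0,0,0,0,0,0.0005,1]' >/dev/null; python3 ok.py &&
python3 -m inch '[0,0,0,-0.0001,0,0.0008,1, 0,0,0,0,0,0.0005,1]' >/dev/null; python3 ok.py
```

```text
t 16.53 tip x -60.9 y -0.4 z 122.1 phi 7.4 r 172.3 | F chest x 0.2 y -0.3 z 0.2
t 16.53 tip x -60.9 y -0.4 z 122.1 phi 7.4 r 172.3 | F chest x 0.2 y -0.3 z 0.2
t 16.53 tip x -60.9 y -0.4 z 122.1 phi 7.4 r 172.3 | F chest x 0.2 y -0.3 z 0.2
t 16.53 tip x -60.9 y -0.4 z 122.1 phi 7.4 r 172.3 | F chest x 0.2 y -0.3 z 0.2False
False
False
False
```

```bash
sed -i 's/sys.exit(\(.*\))$/sys.exit(int(\1))/' ok.py
python3 ok.py &&
python3 -m inch '[0,0,0,-0.0001,0,0.0007,1, 0,0,0,0,0,0.0005,1]' >/dev/null && python3 ok.py &&
python3 -m inch '[0,0,0,-0.0001,0,0.0007,1, 0,0,0,0,0,0.0005,1]' >/dev/null && python3 ok.py &&
python3 -m inch '[0,0,0,-0.0001,0,0.0007,1, 0,0,0,0,0,0.0005,1]' >/dev/null && python3 ok.py &&
python3 -m inch '[0,0,0,-0.0001,0,0.0007,1, 0,0,0,0,0,0.0005,1]' >/dev/null && python3 ok.py
```

```text
t 16.53 tip x -60.9 y -0.4 z 122.1 phi 7.4 r 172.3 | F chest x 0.2 y -0.3 z 0.2
t 16.70 tip x -61.0 y -0.3 z 121.2 phi 7.1 r 172.3 | F chest x -0.3 y -0.8 z 1.0
t 16.87 tip x -61.0 y -0.3 z 120.2 phi 6.7 r 172.2 | F chest x -0.6 y -0.1 z 1.2
t 17.03 tip x -61.1 y -0.3 z 119.2 phi 6.4 r 172.2 | F chest x 0.4 y 0.7 z 1.7
t 17.20 tip x -61.2 y -0.4 z 118.4 phi 6.1 r 172.2 | F chest x -1.6 y -0.2 z 4.4
```

```bash
python3 -m inch '[0,0,0,0,0,0,1]' >/dev/null && python3 ok.py;
python3 -m inch '[0,0,0,0,0,0.0004,1,0,0,0,0,0,0,1]' >/dev/null; python3 ok.py
```

```text
t 17.28 tip x -61.3 y -0.3 z 118.4 phi 6.1 r 172.2 | F chest x -0.6 y -0.1 z 2.6
t 17.45 tip x -61.2 y -0.4 z 118.2 phi 6.1 r 172.2 | F chest x -1.4 y -0.7 z 4.6
```

```bash
python3 -m inch '[0,0,0,0,0,0.0005,1,0,0,0,0,0,0,1,0,0,0,0,0,0,1]' >/dev/null; python3 h.py
python3 -m inch '[0,0,0,0,0,0.0004,1,0,0,0,0,0,0,1]' >/dev/null; python3 h.py
```

```text
t 17.70 tip x -61.3 y -0.4 z 117.9 phi 6.0 r 172.2 | F chest x -2.1 y 0.0 z 5.7
t 17.87 tip x -61.3 y -0.3 z 117.8 phi 5.9 r 172.2 | F chest x -1.5 y 0.2 z 7.0
```

```bash
python3 -m inch '[0,0,0,0,0,0.0005,1,0,0,0,0,0,0.0005,1,0,0,0,0,0,0,1]' >/dev/null; python3 h.py
python3 -m inch '[0,0,0,0,0,0.0004,1,0,0,0,0,0,0,1]' >/dev/null; python3 h.py
```

```text
t 18.12 tip x -61.3 y -0.3 z 117.4 phi 5.8 r 172.2 | F chest x -3.4 y -1.1 z 10.3
t 18.28 tip x -61.3 y -0.3 z 117.2 phi 5.7 r 172.1 | F chest x -4.7 y -1.3 z 11.6
```

```bash
python3 -m inch '[0,0,0,0,0,0.0004,1,0,0,0,0,0,0,1]' >/dev/null; python3 h.py
python3 -m inch '[0,0,0,0,0,0.0003,1,0,0,0,0,0,0,1,0,0,0,0,0,0,1]' >/dev/null; python3 h.py
```

```text
t 18.45 tip x -61.3 y -0.3 z 117.1 phi 5.7 r 172.1 | F chest x -5.5 y -1.8 z 12.9
t 18.70 tip x -61.3 y -0.3 z 117.0 phi 5.7 r 172.1 | F chest x -4.8 y -1.2 z 14.1
```

```bash
python3 -m inch '[0,0,0,-0.0004,0,0.0004,1,0,0,0,0,0,0,1]' >/dev/null; python3 h.py
python3 -m inch '[0,0,0,0,0,0,1,0,0,0,0,0,0,1]' >/dev/null; python3 h.py;python3 -m inch '[0,0,0,0,0,0,1]' >/dev/null; python3 h.py
```

```text
t 18.87 tip x -61.3 y -0.3 z 116.9 phi 5.6 r 172.2 | F chest x -4.5 y -1.7 z 15.1
t 19.03 tip x -61.3 y -0.3 z 116.9 phi 5.6 r 172.2 | F chest x -4.3 y -1.4 z 13.9
t 19.12 tip x -61.3 y -0.3 z 116.9 phi 5.6 r 172.1 | F chest x -5.1 y -1.5 z 14.8
```

```bash
python3 -m inch '[0,0,0,-0.0003,0,0.0003,1,0,0,0,0,0,0,1]' >/dev/null; python3 h.py
python3 -m inch '[0,0,0,0,0,0,1,0,0,0,0,0,0,1]' >/dev/null; python3 h.py;python3 -m inch '[0,0,0,0,0,0,1]' >/dev/null; python3 h.py;python3 -m inch '[0,0,0,0,0,0,1,0,0,0,0,0,0,1]' >/dev/null; python3 h.py; python3 -m inch '[0,0,0,0,0,0,1]' >/dev/null; python3 h.py
```

```text
t 19.28 tip x -61.3 y -0.3 z 116.8 phi 5.6 r 172.2 | F chest x -5.1 y -2.1 z 15.8
t 19.45 tip x -61.3 y -0.3 z 116.8 phi 5.6 r 172.2 | F chest x -4.2 y -2.1 z 16.3
t 19.53 tip x -61.3 y -0.4 z 116.8 phi 5.6 r 172.2 | F chest x -4.9 y -1.0 z 16.2
t 19.70 tip x -61.3 y -0.3 z 116.8 phi 5.6 r 172.2 | F chest x -5.2 y -1.5 z 15.9
t 19.78 tip x -61.3 y -0.3 z 116.8 phi 5.6 r 172.2 | F chest x -4.2 y -2.4 z 15.9
```

Held about 16 N vertically (about 15.5 N normal to the lid) for over half a second. Now I'll hold briefly, ease off and retreat straight up.

```bash
python3 -m inch '[0,0,0,0,0,0,1,0,0,0,0,0,0,1,0,0,0,0,0,0,1,0,0,0,0,0,-0.001,1,0,0,0,0,0,-0.001,1,0,0,0,0,0,-0.001,1,0,0,0,0,0,-0.002,1,0,0,0,0,0,-0.003,1,0,0,0,0,0,-0.006,1,0,0,0,0,0,-0.01,1]' >/dev/null; python3 h.py
python3 -m inch '[0,0,0,0,0,-0.02,1,0,0,0,0,0,-0.03,1,0,0,0,0,0,-0.04,1,0,0,0,0,0,-0.04,1,0,0,0,0,0,-0.03,1,0,0,0,0,0,0,1,0,0,0,0,0,0,1]' >/dev/null; python3 h.py
python3 - <<'E'
from plant import capture
import cv2
s=capture("side");cv2.imwrite("pics/s5.png",cv2.resize(s["image"][130:340,80:330],None,fx=3,fy=2.8)[:,:,::-1])
E
```

```text
t 20.62 tip x -62.2 y -0.4 z 133.9 phi 11.1 r 175.5 | F chest x 0.0 y -0.4 z -0.5
t 21.20 tip x -61.1 y -0.2 z 264.1 phi 43.8 r 237.1 | F chest x -1.1 y -0.4 z -0.5
```

View pics/s5.png

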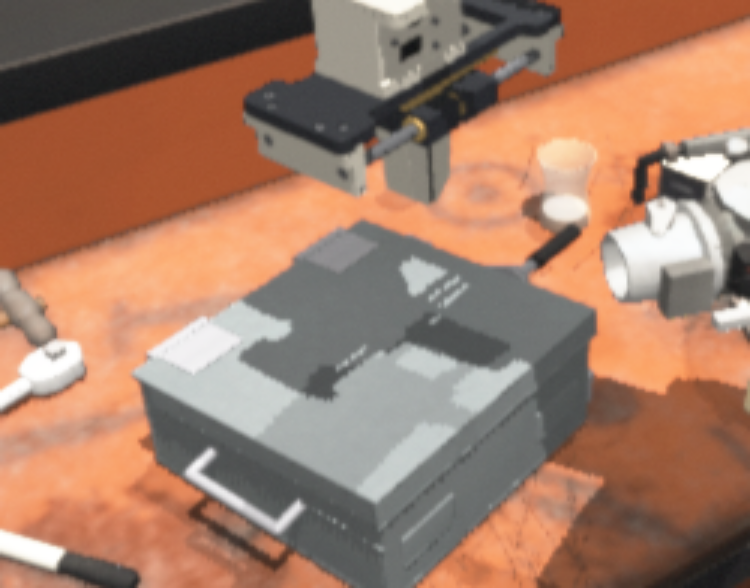

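The lid lies shut on the buffer, the stay is folded, and the glass at (567,185) hasn't moved. The robot is clear, so I'll hand in.

```bash
python3 -c "
from plant import close_job
print(close_job())"
```

```text
the job is handed in; nothing more can be done
None
```

The job is handed in at about 21 s: the stay is folded up past centre, the lid was pressed onto the buffer at about 16 N (17 N at most) and left closed, and the arm is clear; the glass still stands, but the carton was not in view of the last picture.

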